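# Open the red screw tin

### The job

Open the tin of screws that has the red lid: lift the lid off by its black knob and lay it, knob up, flat inside the shallow dark wooden tray. Set it down, do not drop it; leave the red tin standing where it is and leave the blue-lidded tin closed.

Things in the scene. Friction and masses are not known exactly. Their poses are not given: they have to be found in the camera images.
- red_lid: Loose red metal lid of 84 mm diameter with an upright round black knob on top (24 mm diameter, 36 mm tall), 60 g. Origin on the axis, at the middle of the knob's height: the knob's top is 16 mm above it, the lid's flat top 20 mm below it, the foot of the lid's skirt 34 mm below it. z points up out of the knob. It just rests on its tin; the skirt hangs 10 mm down round the tin with 3 mm of play, so it lifts straight off. Closed, the origin stands 84 mm above the bench.
- red_tin: The open round metal tin under the red lid, with a red band, part-filled with screws: 72 mm diameter, 60 mm tall, about 0.75 kg, standing loose on the bench. Origin at the centre of its underside, z up.
- blue_lid: The lid of the other tin, like the red lid but blue, same sizes and origin. It lies on an equal tin with a blue band and stays there.
- tray_in (a point): Shallow square dark wooden tray fixed on the bench, 142 x 142 mm outside, 130 x 130 mm inside, walls 6 mm thick, rim 14 mm above the bench. This point is the centre of its inner floor; x and y run along its sides, z up.
There are look-alikes about, which are no part of the job. Of the things that look like the red_lid, the larger one is meant.

How it is judged:
By the outcome, as a careful person would: the job done as asked, in the order asked, and still so for the second after the job is handed in, with the robot touching nothing.
It also fails if it takes over 32 s, if anything falls off the work surface, if the arm or the gripper's body presses on something with over 40 N, if the wrist force passes 120 N, or if a joint passes its speed limit or range.

### The arm

A 7-joint arm with a two-finger parallel gripper is mounted at the origin on the work surface; the furniture and walls round the work are solid. World frame = base frame: x ahead of the robot, y to its left, z up, the work surface at z = 0. Lengths are in m, angles in rad, forces in N, time in s.
With the tool pointing down it reaches from about 0.425 to 0.925 m from the base axis. Payload 6.8 kg.
Tool frame: the origin (TCP) lies between the finger pads; the fingertips stand finger_overhang ahead of it and the grasp point (between the pads) lies 6 mm ahead of it (finger_overhang is the distance from the TCP to the fingertips, in m); z points along the fingers, y is the line along which they close (so a half turn about z gives the same grasp; the last joint's range is limited). The gripper opens to 85 mm and grips with 20 to 120 N. Pads are 22 mm wide; open, the fingers measure 114 mm over their backs; the gripper's body (76 mm by 85 mm) begins 54 mm behind the grasp point. The pads swing forward as they close: fully open they stand 13 mm farther back than shut.
Start: joints at [-1.391, 0.477, 0.022, 1.555, -0.011, 1.109, -0.083], TCP at [0.192, 0.647, 0.256] pointing down, gripper open.
Joint ranges: [-2.96, 2.96], [-0.34, 2.1], [-1.41, 1.46], [0.24, 2.44], [-1.37, 4.51], [0.17, 1.92], [-2.96, 2.96]. Speed limits (rad/s): [2.39, 2.39, 3.14, 3.14, 3.14, 3.14, 3.14].

### API

Orientations are given as a unit quaternion [w, x, y, z].
In Python, from station import * gives the robot as it stands.
- The arm moves only by the tool drive_tool, never from a script. Its argument "increments" is a list of rows, each an object of numbers: "claw": the finger opening in m, from 0 to 0.0854; "dx", "dy", "dz": the shift along the tool's x, y, z in m; "wx", "wy", "wz": the turn, a rotation vector about the tool's x, y, z in degrees. A call has 1 to 20 rows; each row shifts and turns the commanded pose from where the row before left it, along the tool's axes as they then stand; what a row does not reach is not made up. A row lasts 1/8 s, in which the tool goes at most 62.5 mm and 10.7 degrees, less where a joint would pass 70% of its speed; a pose out of reach is approached as far as the arm can. A call with a gripper value outside its range is refused whole. The fingers move at their own pace and stop on an object; "newtons" is the grip in N (left out, the last holds). Time passes only in rows, so rows that do not move let the fingers close. It gives the time, the measured TCP pose, the force, the opening and the grip force at its end, in the units of the state.
- get_obs(): the state, without advancing time (a new reading comes with each control period).
- read_camera(name): name is "scene" or "top" or "wrist"; returns (picture, depth): 400x640x3 uint8, red, green, blue; 400x640 float32, m along the optical axis (not along the pixel's ray), 0 where there is no reading.
- calibration(name): a dict with "intrinsics" (3x3 intrinsics, pixels), "k1" (the pictures are not rectified: a ray, as slopes to the right and down, at radius r is drawn at 1 + k1 r^2 times it, then the intrinsics apply), "R" (3x3) and "t" (3): a world point X has camera coordinates R X + t; the wrist camera has in their place "mount" (4x4, takes a point from camera to tool coordinates, whose origin is the TCP and whose axes are the flange's). Camera axes: x right, y down, z forward; pixel columns grow to the right and rows downward; lengths in m; the calibration is good to about 2 mm. A picture is of the moment at which its call begins: read the wrist's pose just before it. calibration takes no time and is no camera call.
- hand_in(): hands the job in; it is judged then, once.
The state is a dict: "t": time; "q": joint angles; "joint_vel": joint speeds; "joint_torque": joint torques, N m; "eef_pos": TCP position; "tool_rot": TCP orientation; "contact_force": force on the tool from outside, world axes, zero at the start; "torque": the same for the moment, N m; "gripper_width": opening from 0.0 (shut) to 1.0 (fully open); "grasp_force": force on a finger pad.
Only numpy, scipy, OpenCV 4.12 (cv2) and the standard library are available. Lean on these libraries where they do the work, as an engineer would, in place of code of your own. Each camera call takes 0.05 s, during which the arm holds its last target. There are 200 camera calls.

## Working session

There is one attempt and no reset: what is moved stays moved. The work goes in short steps, Python scripts to look and compute and a tool call to move; the robot and the scene stay as the last step left them, time stands still between calls to the robot, and variables do not carry over. Pictures are saved under pics/ and viewed, at most 10 in all, crops included, and the job is handed in when it is done.

Besides the shell and the picture viewer there is one more tool, called after "Call:" as name(argument=value, ...), one argument or row to a line, values as JSON. drive_tool: Moves the arm, as the interface text tells. Its arguments: {"type":"object","properties":{"increments":{"type":"array","items":{"type":"object","properties":{"claw":{"type":"number"},"dx":{"type":"number"},"dy":{"type":"number"},"dz":{"type":"number"},"wx":{"type":"number"},"wy":{"type":"number"},"wz":{"type":"number"}}}},"newtons":{"type":"number"}},"required":["increments"]}

```bash
mkdir -p pics
cat > h.py <<'E'
from station import *
import numpy as np, cv2
def ray(name,uv,obs=None):
    c=calibration(name);K=np.array(c["intrinsics"])
    p=cv2.undistortPoints(np.array(uv,float).reshape(-1,1,2),K,np.array([c["k1"],0,0,0.])).reshape(-1,2)
    d=np.c_[p,np.ones(len(p))]
    if "R" in c:
        R=np.array(c["R"]);t=np.array(c["t"]);return -R.T@t,d@R
    from scipy.spatial.transform import Rotation as Ro
    M=np.array(c["mount"]);w=obs["tool_rot"];Rt=Ro.from_quat([w[1],w[2],w[3],w[0]]).as_matrix()
    return np.array(obs["eef_pos"])+Rt@M[:3,3],d@(Rt@M[:3,:3]).T
def onplane(name,uv,z,obs=None):
    o,d=ray(name,uv,obs);return o+d*((z-o[2])/d[:,2])[:,None]
E
python3 - <<'E'
from h import *
o=get_obs();print({k:np.round(v,3) for k,v in o.items()})
ims=[]
for n in("scene","top"):
    p,d=read_camera(n);np.savez(f"pics/{n}0.npz",p=p,d=d);cv2.imwrite(f"pics/{n}0.png",p[...,::-1])
    c=calibration(n);print(n,-np.array(c["R"]).T@c["t"])
print(calibration("wrist"))
try: print(finger_overhang)
except Exception as e: print(e)
E
```

```text
{'t': np.float64(0.0), 'q': array([-1.391,  0.478,  0.022,  1.556, -0.011,  1.109, -0.083]), 'joint_vel': array([ 0.002,  0.001, -0.001,  0.001, -0.   ,  0.   , -0.002]), 'joint_torque': array([-0.0000e+00, -5.9644e+01,  1.6080e+00, -2.8120e+01,  1.2000e-02,
        9.0000e-03, -0.0000e+00]), 'eef_pos': array([0.191, 0.647, 0.255]), 'tool_rot': array([-0.   ,  0.143,  0.99 , -0.001]), 'contact_force': array([ 0.832, -0.609,  0.004]), 'torque': array([0.023, 0.051, 0.007]), 'grasp_force': np.float64(0.0), 'gripper_width': np.float64(1.0)}
scene [0.0597969  0.45225935 0.6378132 ]
top [ 0.44927377 -0.05462222  0.94689356]
{'intrinsics': array([[281.30817309,   0.        , 319.60033916],
       [  0.        , 281.30817309, 198.28224552],
       [  0.        ,   0.        ,   1.        ]]), 'k1': -0.044183619328721085, 'mount': array([[ 1.47665863e-03, -9.66009609e-01, -2.58501943e-01,
         6.45227564e-02],
       [ 9.99998856e-01,  1.34192809e-03,  6.97640857e-04,
         4.66296357e-06],
       [-3.27036752e-04, -2.58502678e-01,  9.66010486e-01,
        -1.17475213e-01],
       [ 0.00000000e+00,  0.00000000e+00,  0.00000000e+00,
         1.00000000e+00]])}
0.025
```

View pics/top0.png

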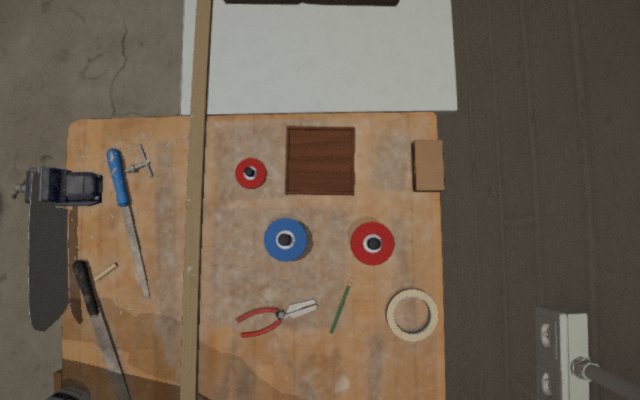

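View pics/scene0.png

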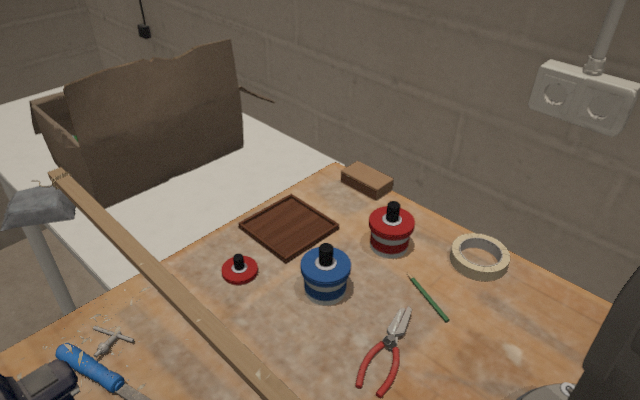

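Top view: the large red lid is at about (373,243), blue lid (286,240), small look-alike (251,173) and tray (320,160). A wooden bar runs along column ~197. I'll measure these next.

```bash
cat > m.py <<'E'
from h import *
def blobs(p,lo,hi,lo2=None,hi2=None,amin=60):
    h=cv2.cvtColor(p,cv2.COLOR_RGB2HSV);m=cv2.inRange(h,lo,hi)
    if lo2: m|=cv2.inRange(h,lo2,hi2)
    return [c for c in cv2.findContours(m,cv2.RETR_EXTERNAL,cv2.CHAIN_APPROX_NONE)[0] if cv2.contourArea(c)>amin]
RED=((0,150,70),(6,255,255),(174,150,70),(180,255,255)); BLUE=((100,120,60),(125,255,255))
E
python3 - <<'E'
from m import *
T=np.load("pics/top0.npz");p,d=T["p"],T["d"]
for nm,a in(("red",RED),("blue",BLUE)):
    for c in blobs(p,*a):
        (u,v),r=cv2.minEnclosingCircle(c)
        if r>30 or abs(v-200)>70: continue
        w=onplane("top",[(u,v),(u+r,v)],.064)
        print(nm,np.round((u,v,r),1),"at z=.064",w[0].round(4),"R",np.linalg.norm(w[1]-w[0]).round(4))
# knob tops: black inside
g=p.max(2)
for (u,v) in((373,243),(286,240),(251,173)):
    s=g[v-14:v+15,u-14:u+15];ys,xs=np.nonzero(s<45)
    cu,cv_=u-14+xs.mean(),v-14+ys.mean()
    print("knob",np.round((cu,cv_),1),len(xs),onplane("top",[(cu,cv_)],.1).round(4))
h=cv2.cvtColor(p,cv2.COLOR_RGB2HSV)
m=((g<125)).astype(np.uint8)*255; m[:118]=0;m[205:]=0;m[:,:275]=0;m[:,370:]=0
c=max(cv2.findContours(m,0,1)[0],key=cv2.contourArea);r=cv2.minAreaRect(c);b=cv2.boxPoints(r)
w=onplane("top",b,.014);print("tray",r,w.round(4),w.mean(0),np.linalg.norm(w-np.roll(w,1,0),axis=1))
def dep(u,v):
    o,dd=ray("top",[(u,v)]);return (o+dd[0]*d[v,u]).round(3)
for uv in((373,228),(286,225),(320,160),(197,50),(197,160),(193,250),(185,380),(200,10),(428,165),(445,110)):print(uv,dep(*uv))
S=np.load("pics/scene0.npz")
for c in blobs(S["p"],*RED):
    (u,v),r=cv2.minEnclosingCircle(c);print("scene red",u,v,r)
g2=S["p"].max(2)
for (u,v) in((393,208),(326,250)):
    s=g2[v-10:v+15,u-10:u+11];ys,xs=np.nonzero(s<50);t=ys.min();U=u-10+xs[ys<t+5].mean();V=v-10+t
    print("scene knobtop",U,V,onplane("scene",[(U,V+2.5)],.1).round(4))
E
```

```text
red [372.  243.   21.6] at z=.064 [ 0.4426 -0.1478  0.064 ] R 0.0415
red [250.3 173.   15.4] at z=.064 [0.5815 0.0856 0.064 ] R 0.0301
blue [285.2 239.2  21.3] at z=.064 [0.452  0.0183 0.064 ] R 0.0409
blue [118.  177.   28.9] at z=.064 [0.5783 0.3509 0.064 ] R 0.0593
knob [374.3 242.8] 54 [[ 0.4431 -0.1483  0.1   ]]
knob [288.  239.6] 23 [[0.4513 0.0102 0.1   ]]
knob [250.6 172.3] 23 [[0.5774 0.0794 0.1   ]]
tray ((319.41058349609375, 159.90016174316406), (70.11316680908203, 69.23446655273438), 0.8680514693260193) [[ 0.5445  0.0246  0.014 ]
 [ 0.6891  0.0216  0.014 ]
 [ 0.6844 -0.1239  0.014 ]
 [ 0.5402 -0.1185  0.014 ]] [ 0.61454969 -0.04903987  0.014     ] [0.14323334 0.1446379  0.14558446 0.14431647]
(373, 228) [ 0.471 -0.15   0.064]
(286, 225) [0.479 0.016 0.067]
(320, 160) [ 0.615 -0.05   0.007]
(197, 50) [0.854 0.207 0.024]
(197, 160) [0.617 0.203 0.021]
(193, 250) [0.433 0.209 0.023]
(185, 380) [0.172 0.226 0.022]
(200, 10) [0.946 0.204 0.022]
(428, 165) [ 0.597 -0.269  0.031]
(445, 110) [ 0.734 -0.331 -0.05 ]
scene red 387.5 372.0 26.40559196472168
scene red 369.0 364.0 25.94234275817871
scene red 239.43804931640625 269.8539733886719 17.92424964904785
scene red 391.3666687011719 222.0 22.72162437438965
scene knobtop 393.15 201 [[ 0.4427 -0.1475  0.1   ]]
scene knobtop 321.8181818181818 240 [[0.4625 0.0165 0.1   ]]
```

Call:
drive_tool(
  increments=[
    {"dx":-0.035,"dy":-0.032,"claw":0.085},
    {"dx":-0.035,"dy":-0.032},
    {"dx":-0.035,"dy":-0.032},
    {"dx":-0.035,"dy":-0.032},
    {"dx":-0.035,"dy":-0.032},
    {"dx":-0.035,"dy":-0.032},
    {"dx":-0.035,"dy":-0.032},
    {"dx":-0.035,"dy":-0.032},
    {"dx":-0.035,"dy":-0.032},
    {"dx":-0.035,"dy":-0.032},
    {"dx":-0.035,"dy":-0.032},
    {"dx":-0.009,"dy":-0.038},
    {"dx":-0.009,"dy":-0.038},
    {"dx":-0.009,"dy":-0.038},
    {"dx":-0.009,"dy":-0.038},
    {"dx":-0.009,"dy":-0.038},
    {"dx":-0.009,"dy":-0.038},
    {"dx":-0.009,"dy":-0.038},
    {"dx":-0.009,"dy":-0.038},
    {"dx":-0.009,"dy":-0.038},
  ],
  newtons=40,
)

```text
schema error: expected keys claw, dx, dy, dz, wx, wy, wz
```

Call:
drive_tool(
  increments=[
    {"dz":0.02},
    {"dz":0.02},
    {},
  ],
)

```text
schema error: expected keys claw, dx, dy, dz, wx, wy, wz
```

```bash
cat > w.py <<'E'
from m import *
import sys
o=get_obs();print({k:np.round(o[k],4) for k in("t","q","eef_pos","tool_rot","contact_force","gripper_width")})
p,d=read_camera("wrist");cv2.imwrite(f"pics/{sys.argv[1]}.png",p[...,::-1])
for c in blobs(p,*RED,amin=300):
    hull=cv2.convexHull(c).reshape(-1,2)
    if (hull[:,0].min()<2)|(hull[:,0].max()>637)|(hull[:,1].min()<2)|(hull[:,1].max()>397): print("cut blob",hull.min(0),hull.max(0))
    w=onplane("wrist",hull,float(sys.argv[2]),o)
    (x,y),r=cv2.minEnclosingCircle(w[:,:2].astype(np.float32));print("red circle",x,y,r,cv2.contourArea(c))
np.savez(f"pics/{sys.argv[1]}.npz",p=p,d=d)
E
python3 w.py wr1 .064
```

```text
{'t': np.float64(0.1), 'q': array([-1.3911,  0.4777,  0.0224,  1.5563, -0.0115,  1.1093, -0.0831]), 'eef_pos': array([0.1915, 0.6468, 0.2554]), 'tool_rot': array([-1.000e-04,  1.434e-01,  9.897e-01, -8.000e-04]), 'contact_force': array([-0.3646, -0.2169, -0.1444]), 'gripper_width': np.float64(1.0011)}
```

View pics/wr1.png

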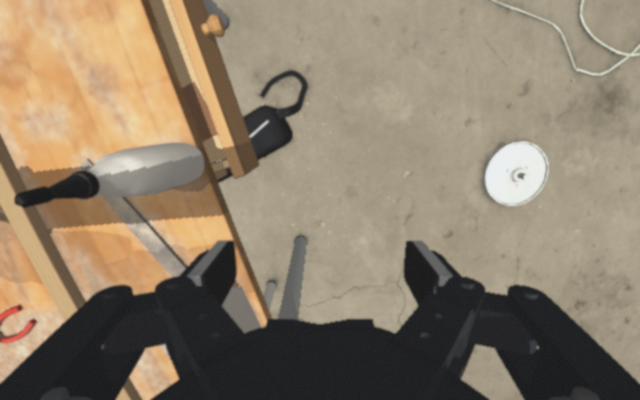

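All seven keys are required. The wrist picture only shows the start view (bench edge, floor), because nothing has moved.

Call:
drive_tool(
  increments=[
    {"dx":-0.04,"dy":-0.037,"dz":0,"wx":0,"wy":0,"wz":0,"claw":0.085},
    {"dx":-0.04,"dy":-0.037,"dz":0,"wx":0,"wy":0,"wz":0,"claw":0.085},
    {"dx":-0.04,"dy":-0.037,"dz":0,"wx":0,"wy":0,"wz":0,"claw":0.085},
    {"dx":-0.04,"dy":-0.037,"dz":0,"wx":0,"wy":0,"wz":0,"claw":0.085},
    {"dx":-0.04,"dy":-0.037,"dz":0,"wx":0,"wy":0,"wz":0,"claw":0.085},
    {"dx":-0.04,"dy":-0.037,"dz":0,"wx":0,"wy":0,"wz":0,"claw":0.085},
    {"dx":-0.04,"dy":-0.037,"dz":0,"wx":0,"wy":0,"wz":0,"claw":0.085},
    {"dx":-0.04,"dy":-0.037,"dz":0,"wx":0,"wy":0,"wz":0,"claw":0.085},
    {"dx":-0.04,"dy":-0.037,"dz":0,"wx":0,"wy":0,"wz":0,"claw":0.085},
    {"dx":-0.013,"dy":-0.045,"dz":0,"wx":0,"wy":0,"wz":0,"claw":0.085},
    {"dx":-0.013,"dy":-0.045,"dz":0,"wx":0,"wy":0,"wz":0,"claw":0.085},
    {"dx":-0.013,"dy":-0.045,"dz":0,"wx":0,"wy":0,"wz":0,"claw":0.085},
    {"dx":-0.013,"dy":-0.045,"dz":0,"wx":0,"wy":0,"wz":0,"claw":0.085},
    {"dx":-0.013,"dy":-0.045,"dz":0,"wx":0,"wy":0,"wz":0,"claw":0.085},
    {"dx":-0.013,"dy":-0.045,"dz":0,"wx":0,"wy":0,"wz":0,"claw":0.085},
    {"dx":-0.013,"dy":-0.045,"dz":0,"wx":0,"wy":0,"wz":0,"claw":0.085},
    {"dx":-0.013,"dy":-0.045,"dz":0,"wx":0,"wy":0,"wz":0,"claw":0.085},
    {"dx":0,"dy":0,"dz":0.02,"wx":0,"wy":0,"wz":0,"claw":0.085},
    {"dx":0,"dy":0,"dz":0,"wx":0,"wy":0,"wz":0,"claw":0.085},
  ],
  newtons=40,
)

```text
t: 2.52
eef_pos: [0.4386, -0.149, 0.2353]
tool_rot: [-0.002, 0.144, 0.99, -0.0]
contact_force: [-0.0, 1.1, -0.2]
gripper_width: 0.996
grasp_force: 0.0
```

```bash
python3 w.py wr2 .064
```

```text
{'t': np.float64(2.525), 'q': array([-0.2934,  0.157 ,  0.5447,  2.0928, -0.1014,  0.9197,  1.5894]), 'eef_pos': array([ 0.4386, -0.149 ,  0.2353]), 'tool_rot': array([-1.500e-03,  1.440e-01,  9.896e-01, -1.000e-04]), 'contact_force': array([-0.0172,  1.0507, -0.2338]), 'gripper_width': np.float64(0.9964)}
red circle 0.555931031703949 0.05641401186585426 0.028512492775917053 1067.5
red circle 0.44379720091819763 -0.14849694073200226 0.04162823036313057 4486.0
```

View pics/wr2.png

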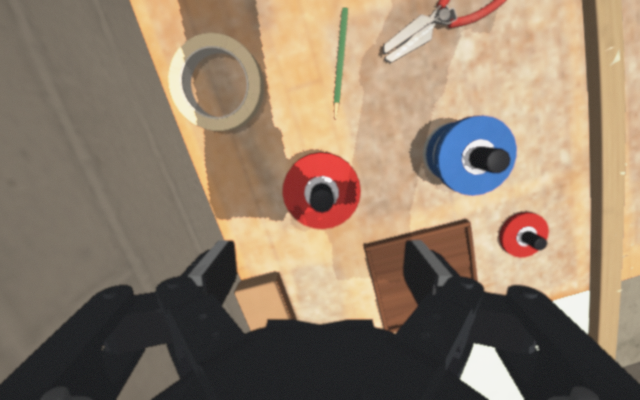

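Wrist view: the red lid is at (321,190), centred between the fingers. It measures (0.444,-0.1485), which agrees with the other two cameras.

Call:
drive_tool(
  increments=[
    {"dx":-0.005,"dy":0.002,"dz":0.03,"wx":0,"wy":0,"wz":0,"claw":0.085},
    {"dx":0,"dy":0,"dz":0.035,"wx":0,"wy":0,"wz":0,"claw":0.085},
    {"dx":0,"dy":0,"dz":0.03,"wx":0,"wy":0,"wz":0,"claw":0.085},
    {"dx":0,"dy":0,"dz":0.02,"wx":0,"wy":0,"wz":0,"claw":0.085},
    {"dx":0,"dy":0,"dz":0.014,"wx":0,"wy":0,"wz":0,"claw":0.06},
    {"dx":0,"dy":0,"dz":0.01,"wx":0,"wy":0,"wz":0,"claw":0.05},
    {"dx":0,"dy":0,"dz":0,"wx":0,"wy":0,"wz":0,"claw":0.04},
    {"dx":0,"dy":0,"dz":0,"wx":0,"wy":0,"wz":0,"claw":0.04},
  ],
)

```text
t: 3.58
eef_pos: [0.4456, -0.1485, 0.0979]
tool_rot: [0.001, 0.143, 0.99, 0.0]
contact_force: [-0.1, 0.3, 0.5]
gripper_width: 0.467
grasp_force: 0.0
```

Call:
drive_tool(
  increments=[
    {"dx":0.0015,"dy":0,"dz":0.001,"wx":0,"wy":0,"wz":0,"claw":0.03},
    {"dx":0,"dy":0,"dz":0,"wx":0,"wy":0,"wz":0,"claw":0.026},
    {"dx":0,"dy":0,"dz":0,"wx":0,"wy":0,"wz":0,"claw":0.01},
    {"dx":0,"dy":0,"dz":0,"wx":0,"wy":0,"wz":0,"claw":0.01},
    {"dx":0,"dy":0,"dz":0,"wx":0,"wy":0,"wz":0,"claw":0.01},
    {"dx":0,"dy":0,"dz":0,"wx":0,"wy":0,"wz":0,"claw":0.01},
  ],
  newtons=40,
)

```text
t: 4.32
eef_pos: [0.4438, -0.148, 0.0967]
tool_rot: [0.0, 0.143, 0.99, 0.0]
contact_force: [-2.1, 0.5, 5.4]
gripper_width: 0.265
grasp_force: 39.0
```

Call:
drive_tool(
  increments=[
    {"dx":0,"dy":0,"dz":-0.005,"wx":0,"wy":0,"wz":0,"claw":0.01},
    {"dx":0,"dy":0,"dz":-0.01,"wx":0,"wy":0,"wz":0,"claw":0.01},
    {"dx":0,"dy":0,"dz":-0.01,"wx":0,"wy":0,"wz":0,"claw":0.01},
    {"dx":0,"dy":0,"dz":-0.02,"wx":0,"wy":0,"wz":0,"claw":0.01},
    {"dx":0,"dy":0,"dz":-0.025,"wx":0,"wy":0,"wz":0,"claw":0.01},
    {"dx":0,"dy":0,"dz":-0.02,"wx":0,"wy":0,"wz":0,"claw":0.01},
    {"dx":0,"dy":0,"dz":0,"wx":0,"wy":0,"wz":0,"claw":0.01},
    {"dx":0,"dy":0,"dz":0,"wx":0,"wy":0,"wz":0,"claw":0.01},
  ],
)

```text
t: 5.32
eef_pos: [0.4434, -0.1478, 0.1859]
tool_rot: [-0.0, 0.143, 0.99, 0.0]
contact_force: [-0.8, -0.8, -0.7]
gripper_width: 0.265
grasp_force: 39.2
```

```bash
python3 w.py wr3 .155
python3 - <<'E'
from h import *
p,d=read_camera("scene");cv2.imwrite("pics/s3.png",p[100:330,180:560,::-1])
E
```

```text
{'t': np.float64(5.325), 'q': array([-0.2744,  0.2457,  0.5387,  2.1354, -0.1746,  0.8023,  1.6562]), 'eef_pos': array([ 0.4434, -0.1478,  0.1859]), 'tool_rot': array([-2.000e-04,  1.433e-01,  9.897e-01,  1.000e-04]), 'contact_force': array([-0.8043, -0.8183, -0.7299]), 'gripper_width': np.float64(0.2653)}
red circle 0.4759116470813751 -0.15695811808109283 0.015475157648324966 497.5
red circle 0.48645076155662537 -0.01799682155251503 0.01757224276661873 1429.0
red circle 0.4422730803489685 -0.14658105373382568 0.040850114077329636 7005.5
```

View pics/s3.png

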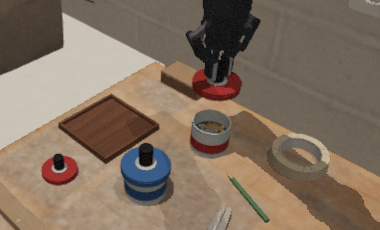

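Scene crop: the lid hangs level in the gripper at (218,85). The open tin stands at (210,130) and the blue tin is untouched. Next I move over the tray and lower most of the way.

Call:
drive_tool(
  increments=[
    {"dx":-0.012,"dy":0.012,"dz":0,"wx":0,"wy":0,"wz":0,"claw":0.01},
    {"dx":-0.025,"dy":0.026,"dz":0,"wx":0,"wy":0,"wz":0,"claw":0.01},
    {"dx":-0.03,"dy":0.031,"dz":0,"wx":0,"wy":0,"wz":0,"claw":0.01},
    {"dx":-0.03,"dy":0.031,"dz":0,"wx":0,"wy":0,"wz":0,"claw":0.01},
    {"dx":-0.027,"dy":0.03,"dz":0,"wx":0,"wy":0,"wz":0,"claw":0.01},
    {"dx":-0.012,"dy":0.012,"dz":0,"wx":0,"wy":0,"wz":0,"claw":0.01},
    {"dx":0,"dy":0,"dz":0.02,"wx":0,"wy":0,"wz":0,"claw":0.01},
    {"dx":0,"dy":0,"dz":0.03,"wx":0,"wy":0,"wz":0,"claw":0.01},
    {"dx":0,"dy":0,"dz":0.03,"wx":0,"wy":0,"wz":0,"claw":0.01},
    {"dx":0,"dy":0,"dz":0.02,"wx":0,"wy":0,"wz":0,"claw":0.01},
    {"dx":0,"dy":0,"dz":0.015,"wx":0,"wy":0,"wz":0,"claw":0.01},
    {"dx":0,"dy":0,"dz":0.005,"wx":0,"wy":0,"wz":0,"claw":0.01},
    {"dx":0,"dy":0,"dz":0,"wx":0,"wy":0,"wz":0,"claw":0.01},
    {"dx":0,"dy":0,"dz":0,"wx":0,"wy":0,"wz":0,"claw":0.01},
  ],
)

```text
t: 7.18
eef_pos: [0.6151, -0.0505, 0.0671]
tool_rot: [0.001, 0.143, 0.99, 0.0]
contact_force: [-0.7, 0.0, -0.9]
gripper_width: 0.269
grasp_force: 39.2
```

Call:
drive_tool(
  increments=[
    {"dx":0,"dy":0,"dz":0.003,"wx":0,"wy":0,"wz":0,"claw":0.01},
    {"dx":0,"dy":0,"dz":0.003,"wx":0,"wy":0,"wz":0,"claw":0.01},
    {"dx":0,"dy":0,"dz":0.002,"wx":0,"wy":0,"wz":0,"claw":0.01},
    {"dx":0,"dy":0,"dz":0.002,"wx":0,"wy":0,"wz":0,"claw":0.01},
    {"dx":0,"dy":0,"dz":0,"wx":0,"wy":0,"wz":0,"claw":0.01},
    {"dx":0,"dy":0,"dz":0,"wx":0,"wy":0,"wz":0,"claw":0.01},
  ],
)

```text
t: 7.92
eef_pos: [0.6144, -0.0505, 0.0563]
tool_rot: [0.0, 0.143, 0.99, -0.0]
contact_force: [0.4, 0.3, -0.5]
gripper_width: 0.265
grasp_force: 39.2
```

Call:
drive_tool(
  increments=[
    {"dx":0,"dy":0,"dz":0.001,"wx":0,"wy":0,"wz":0,"claw":0.01},
    {"dx":0,"dy":0,"dz":0.001,"wx":0,"wy":0,"wz":0,"claw":0.01},
    {"dx":0,"dy":0,"dz":0,"wx":0,"wy":0,"wz":0,"claw":0.01},
    {"dx":0,"dy":0,"dz":0,"wx":0,"wy":0,"wz":0,"claw":0.01},
  ],
)

```text
t: 8.43
eef_pos: [0.6145, -0.0505, 0.0543]
tool_rot: [0.0, 0.143, 0.99, 0.0]
contact_force: [-0.1, 0.1, -0.6]
gripper_width: 0.273
grasp_force: 39.2
```

Call:
drive_tool(
  increments=[
    {"dx":0,"dy":0,"dz":0.001,"wx":0,"wy":0,"wz":0,"claw":0.01},
    {"dx":0,"dy":0,"dz":0.001,"wx":0,"wy":0,"wz":0,"claw":0.01},
    {"dx":0,"dy":0,"dz":0,"wx":0,"wy":0,"wz":0,"claw":0.01},
    {"dx":0,"dy":0,"dz":0,"wx":0,"wy":0,"wz":0,"claw":0.01},
  ],
)

```text
t: 8.93
eef_pos: [0.6144, -0.0505, 0.0527]
tool_rot: [0.0, 0.143, 0.99, 0.0]
contact_force: [-2.0, 0.8, 6.0]
gripper_width: 0.266
grasp_force: 39.6
```

Contact shows as 6 N with the floor at about 6 mm, as expected. Releasing gently.

Call:
drive_tool(
  increments=[
    {"dx":0,"dy":0,"dz":0,"wx":0,"wy":0,"wz":0,"claw":0.026},
    {"dx":0,"dy":0,"dz":0,"wx":0,"wy":0,"wz":0,"claw":0.032},
    {"dx":0,"dy":0,"dz":0,"wx":0,"wy":0,"wz":0,"claw":0.04},
    {"dx":0,"dy":0,"dz":0,"wx":0,"wy":0,"wz":0,"claw":0.05},
    {"dx":0,"dy":0,"dz":0,"wx":0,"wy":0,"wz":0,"claw":0.06},
    {"dx":0,"dy":0,"dz":0,"wx":0,"wy":0,"wz":0,"claw":0.06},
    {"dx":0,"dy":0,"dz":-0.01,"wx":0,"wy":0,"wz":0,"claw":0.06},
    {"dx":0,"dy":0,"dz":-0.02,"wx":0,"wy":0,"wz":0,"claw":0.06},
    {"dx":0,"dy":0,"dz":-0.03,"wx":0,"wy":0,"wz":0,"claw":0.06},
    {"dx":0,"dy":0,"dz":-0.04,"wx":0,"wy":0,"wz":0,"claw":0.06},
    {"dx":0,"dy":0,"dz":-0.04,"wx":0,"wy":0,"wz":0,"claw":0.06},
    {"dx":0,"dy":0,"dz":-0.03,"wx":0,"wy":0,"wz":0,"claw":0.06},
    {"dx":0,"dy":0,"dz":0,"wx":0,"wy":0,"wz":0,"claw":0.06},
    {"dx":0,"dy":0,"dz":0,"wx":0,"wy":0,"wz":0,"claw":0.06},
  ],
)

```text
t: 10.68
eef_pos: [0.6141, -0.0503, 0.2226]
tool_rot: [0.0, 0.143, 0.99, 0.0]
contact_force: [0.4, -0.4, -0.2]
gripper_width: 0.704
grasp_force: 0.0
```

```bash
python3 w.py wr4 .02
python3 - <<'E'
from h import *
p,d=read_camera("scene");cv2.imwrite("pics/s4.png",p[100:330,180:560,::-1])
E
```

```text
{'t': np.float64(10.675), 'q': array([-0.3867,  0.4462,  0.4938,  1.7629, -0.247 ,  0.9941,  1.485 ]), 'eef_pos': array([ 0.6141, -0.0503,  0.2226]), 'tool_rot': array([0.000e+00, 1.434e-01, 9.897e-01, 2.000e-04]), 'contact_force': array([ 0.401 , -0.3782, -0.1867]), 'gripper_width': np.float64(0.704)}
red circle 0.6151377558708191 -0.05058079957962036 0.0428328737616539 4005.5
red circle 0.5903899073600769 0.08874689787626266 0.031304825097322464 2356.0
```

View pics/s4.png

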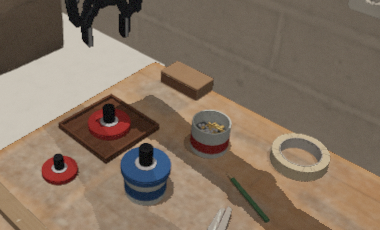

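The lid lies flat, knob up, in the tray at (109,122). The red tin stands open at (210,130), unmoved, and the blue tin is still closed.

```bash
python3 -c "
from station import *
print(hand_in())"
```

```text
the job is handed in; nothing more can be done
None
```

The red lid is off its tin and lies flat, knob up, in the middle of the tray; the red tin stands where it was, the blue tin is still closed, and I handed the job in at about 10.8 s.

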